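# Clamp a reglued phone in a twin-screw press

### The job

The glass of this phone has just been reglued: gently slide the phone in under the raised platen until it lies fully home against the back stop of the press. Then close the press by turning its two knobs clockwise alternately, a little at a time, so that neither end of the platen ever gets more than about 3.5 mm ahead of the other. Finish with both knobs nipped up evenly, finger-tight (about 0.1 N m beyond their free drag), so that the platen clamps the phone square and firmly without cracking it; leave the tape roll and the caliper alone.

Things in the scene. Friction and masses are not known exactly. Their poses are not given: they have to be found in the camera images.
- press: Aluminium hand press, fixed. Origin on the table midway between its two upright screws; x to its back (away from the robot), y left. In mm: base plate x -85 to 55, y -165 to 165, top z 20; black rubber mat x -81 to 39, y -88 to 88, top z 22; screws at x 0, y 112 and -112; 12 mm guide pillars at x 0, y 142 and -142, tops z 60.
- stop (a point): Middle of the front face of the back stop, a low bar 140 mm long behind the mat, 39 mm behind the line of the screws in the press frame; the bar rises 9.5 mm above the base plate.
- phone: Black phone, 76 x 154 x 10 mm (x, y, z), loose, lying on the mat with its long side along the press's y and its front part sticking out from under the platen, 30 to 50 mm short of home. Origin: centre of its underside. Home, its back long edge lies along the stop (origin then about 1 mm behind the press origin in x).
- platen: Aluminium bar 60 x 320 x 14 mm with a 4 mm rubber pad (56 x 160 mm) underneath. Origin: centre of the pad's underside; axes as the press's. Springs round the guide pillars hold it up against the collars of the screws, so each end follows its own screw. The pad starts about 3.6 to 5 mm above the phone, one end up to 1.4 mm higher.
- platen_left (a point): Point on the platen's top face at the left (+y) screw, 18 mm above the pad's underside: the height of the left end.
- platen_right (a point): The same at the right (-y) screw, 224 mm from the left one: the height of the right end.
- knob_left_grip (a point): Middle of the left knob: round, black, knurled, upright, 36 mm across, 24 mm tall (this point at half height on its axis), 20 mm clear of the platen. Clockwise from above, it and its end of the platen go down 12 mm a turn (1.9 mm/rad). Free drag 0.18 N m, stays where left. Once the pad bears on the phone its torque rises 0.1 N m for each 52 N of this screw.
- knob_right_grip (a point): Middle of the right knob, the same as the left one. Because of the drag, a torque read while a knob stands still may lie up to 0.18 N m to either side of its load: compare it with readings taken in the same way while the knob still ran free. From first bearing to finger-tight takes about half a radian.
- tape_kapton: Roll of amber tape lying flat to the left of the press, 57 mm across, 12 mm high, loose. Not to be moved. Origin: centre of its underside.
- caliper: Steel caliper lying flat to the right of the press, 75 x 213 x 7 mm, loose, its length roughly along the press's x. Not to be moved. Origin: centre of its underside.

How it is judged:
On the way:
1. the phone lies home against the back stop (x of phone in the frame of press above -0.002 m and angle between the y axis of phone and the y axis of press, either way round below 0.03 rad), for 0.2 s.
At the end, for the whole second after the job is handed in: The phone lies against the back stop (within 2.5 mm, 0.03 rad) and within 15 mm of the middle, the platen presses on it with 60 to 175 N in all and is square to 0.0045 rad (1 mm between its ends) (x of phone in the frame of press above -0.0025 m and angle between the y axis of phone and the y axis of press, either way round below 0.03 rad and y of phone in the frame of press between -0.015 and 0.015 m and contact force between platen and phone between 60 and 175 N and angle between platen's own z axis and vertical below 0.0045 rad); the robot touches nothing.
It fails at once if the platen is racked: one end is more than 3.5 mm ahead of the other (0.0156 rad) (angle between platen's own z axis and vertical above 0.0156 rad).
It fails at once if the phone is squeezed hard enough to crack its glass (over 250 N) (contact force between platen and phone above 250 N).
It fails at once if the phone is shoved with more than 40 N (contact force between the fingers and phone above 40 N).
It fails at once if the tape roll or the caliper is moved by more than 15 mm (distance of any of tape_kapton, caliper from where it was at the start of the episode above 0.015 m).
It also fails if it takes over 72 s, if anything falls off the work surface, if the arm or the gripper's body presses on something with over 40 N, if the wrist force passes 120 N, or if a joint passes its speed limit or range.

### The arm

A 7-joint arm with a two-finger parallel gripper is mounted at the origin on a cart in front of the work surface, level with it; the furniture and walls round the work are solid. World frame = base frame: x ahead of the robot, y to its left, z up, the work surface at z = 0. Lengths are in m, angles in rad, forces in N, time in s.
With the tool pointing down it reaches from about 0.425 to 0.925 m from the base axis. Payload 6.8 kg.
Tool frame: the origin (TCP) lies between the finger pads; the fingertips stand 8 mm ahead of it and the grasp point (between the pads) lies 11 mm behind it; z points along the fingers, y is the line along which they close (so a half turn about z gives the same grasp; the last joint's range is limited). The gripper opens to 85 mm and grips with 20 to 120 N. Pads are 22 mm wide; open, the fingers measure 114 mm over their backs; the gripper's body (76 mm by 85 mm) begins 54 mm behind the grasp point. The pads swing forward as they close: fully open they stand 13 mm farther back than shut.
Start: joints at [-1.232, 0.477, 0.022, 1.555, -0.011, 1.109, -0.083], TCP at [0.292, 0.609, 0.215] pointing down, gripper open.
Joint ranges: [-2.96, 2.96], [-0.34, 2.1], [-1.41, 1.46], [0.24, 2.44], [-1.37, 4.51], [0.17, 1.92], [-2.96, 2.96]. Speed limits (rad/s): [2.39, 2.39, 3.14, 3.14, 3.14, 3.14, 3.14].

### API

Orientations are given as a unit quaternion [w, x, y, z].
In Python, from bench import arm gives the robot as it stands.
- The arm moves only by the shell command python3 -m inch 'ROWS' [FORCE]. ROWS is JSON, one flat list of numbers, 7 for each row, row after row: the shift along the tool's x, y, z in units of 50 mm (1.0 is 50 mm), then the turn, a rotation vector about the tool's x, y, z in units of 10 degrees (1.0 is 10 degrees), then the closure, from 0 (fully open) to 1 (shut). In form: [tx, ty, tz, rx, ry, rz, jaw, tx, ty, tz, rx, ry, rz, jaw, ...]. A call has 1 to 12 rows; each row shifts and turns the commanded pose from where the row before left it, along the tool's axes as they then stand; what a row does not reach is not made up. A row lasts 1/8 s, in which the tool goes at most 62.5 mm and 10.7 degrees, less where a joint would pass 70% of its speed; a pose out of reach is approached as far as the arm can. A call is refused whole if a number of a shift passes 1 or a number of a turn 1, either way. A call with a gripper value outside its range is refused whole. The fingers move at their own pace and stop on an object; FORCE is the grip in N (left out, the last holds). Time passes only in rows, so rows that do not move let the fingers close. It gives the time, the measured TCP pose, the force, the opening and the grip force at its end, in the units of the state.
- arm.get_state(): the state, without advancing time (a new reading comes with each control period).
- arm.capture(name): name is "scene" or "top" or "wrist"; returns a dict with "image" (384x512x3 uint8, red, green, blue), "mtx" (3x3 intrinsics, pixels), "xyz" and "rotation" of the camera in the world; the wrist camera has in their place "mount" (4x4, takes a point from camera to tool coordinates, whose origin is the TCP and whose axes are the flange's). Camera axes: x right, y down, z forward; pixel columns grow to the right and rows downward; lengths in m; the calibration is good to about 2 mm. A picture is of the moment at which its call begins: read the wrist's pose just before it. There is no depth.
- arm.close_job(): hands the job in; it is judged then, once.
Trained networks look in the newest picture that a camera, given by its name, has taken for a name from the list of things; names that differ only in an ending like _2 or _b are one class to them, and where a whole thing is asked for, a point or a joint stands for the part that bears it (a point fixed in the world has none). Each returns a list of dicts, best first, with "score" (0 to 1); they miss things now and then, are a little off and sometimes report something else, mostly with a low value. They report only what shows in the picture. A call takes as long as a camera call.
- arm.regions_of(query, camera): "region" (384x512 bool, what is visible of it) and "centre" ([row, column] in pixels, amid what is visible of it).
- arm.pinpoint(query, camera): "centre" ([row, column] in pixels: a listed point, or the origin of a listed thing).
The state is a dict: "time": time; "joints": joint angles; "qvel": joint speeds; "joint_torque": joint torques, N m; "tool_pos": TCP position; "tool_rot": TCP orientation; "ft_force": force on the tool from outside, world axes, zero at the start; "wrist_torque": the same for the moment, N m; "gripper_width": finger opening in m; "grasp_force": force on a finger pad.
Only numpy, scipy, OpenCV 4.12 (cv2) and the standard library are available. Lean on these libraries where they do the work, as an engineer would, in place of code of your own. Each camera call takes 0.05 s, during which the arm holds its last target. There are 200 camera calls.

## Working session

There is one attempt and no reset: what is moved stays moved. The work goes in short steps, Python scripts to look and compute and a shell command to move; the robot and the scene stay as the last step left them, time stands still between calls to the robot, and variables do not carry over. Pictures are saved under pics/ and viewed, at most 12 in all, crops included, and the job is handed in when it is done.

```bash
mkdir -p pics; ls
cat > h.py <<'E'
import numpy as np,cv2
from bench import arm
from scipy.spatial.transform import Rotation as R
def cap(n):
    s=arm.get_state(); c=arm.capture(n)
    if n=="wrist":
        q=s["tool_rot"];Rt=R.from_quat([q[1],q[2],q[3],q[0]]).as_matrix();m=np.array(c["mount"])
        c["R"]=Rt@m[:3,:3];c["p"]=np.array(s["tool_pos"])+Rt@m[:3,3]
    else:
        r=np.array(c["rotation"]); c["R"]=r if r.shape==(3,3) else R.from_quat([r[1],r[2],r[3],r[0]]).as_matrix(); c["p"]=np.array(c["xyz"])
    return c
def ray(c,rc,z):
    d=c["R"]@np.linalg.inv(c["mtx"])@np.array([rc[1],rc[0],1.]); return c["p"]+d*(z-c["p"][2])/d[2]
def proj(c,X):
    v=c["mtx"]@(c["R"].T@(np.array(X)-c["p"])); return v[1]/v[2],v[0]/v[2]
def save(c,n): cv2.imwrite("pics/"+n,cv2.cvtColor(c["image"],cv2.COLOR_RGB2BGR))
E
python3 - <<'E'
from h import *
s=arm.get_state();print(s)
for n in("top","scene"):
    c=cap(n);save(c,n+".png");print(n,c["p"],c["R"].round(3).tolist(),c["mtx"][0])
    for q,z in(("stop",.025),("knob_left_grip",.09),("knob_right_grip",.09),("platen_left",.05),("platen_right",.05),("phone",.022),("press",0),("tape_kapton",0),("caliper",0)):
        for d in arm.pinpoint(q,n)[:2]: print(q,round(d["score"],2),np.round(d["centre"],1),ray(c,d["centre"],z).round(4))
E
```

```text
pics
{'time': 0.0, 'joints': array([-1.23210164,  0.47779704,  0.0223689 ,  1.55647146, -0.0115072 ,
        1.10930979, -0.08308893]), 'qvel': array([-0.00133374,  0.00034093,  0.00087211, -0.00046822,  0.00079669,
        0.00098509, -0.0002053 ]), 'joint_torque': array([ 2.57323936e-04, -5.96458304e+01,  1.60836093e+00, -2.81197125e+01,
        1.24795493e-02,  9.52612900e-03, -9.28380956e-06]), 'tool_pos': array([0.29140873, 0.60815173, 0.21441992]), 'tool_rot': array([-1.34201027e-04,  2.21542094e-01,  9.75150367e-01, -9.18789386e-04]), 'ft_force': array([-0.42246258,  0.46031892, -0.30829998]), 'wrist_torque': array([-0.02752269,  0.00877343, -0.00041208]), 'grasp_force': 0.0, 'gripper_width': 0.08548579039924305}
top [0.44570747 0.02597278 1.12227689] [[0.03, -0.991, 0.133], [-1.0, -0.031, -0.005], [0.009, -0.133, -0.991]] [438.6245479    0.         262.17912828]
stop 0.92 [195.2 269.8] [0.6085 0.002  0.025 ]
knob_left_grip 0.65 [200.5 225.9] [0.5829 0.1072 0.09  ]
knob_left_grip 0.24 [229.6 266.1] [0.5168 0.0099 0.09  ]
knob_right_grip 0.55 [214.2 314.8] [ 0.5567 -0.1043  0.0
[... 386 characters left out ...]

scene [-0.13896857 -0.65573338  0.60781523] [[0.701, -0.326, 0.635], [-0.713, -0.338, 0.614], [0.014, -0.883, -0.47]] [461.9839145    0.         256.80308869]
knob_left_grip 0.72 [172.7 236.2] [0.5855 0.1192 0.09  ]
knob_right_grip 0.89 [210.6 298.3] [ 0.5538 -0.1135  0.09  ]
platen_left 0.96 [186.6 234.5] [0.5821 0.1224 0.05  ]
platen_right 0.66 [224.3 296. ] [ 0.557  -0.1069  0.05  ]
phone 0.71 [220.4 249.4] [0.5252 0.0098 0.022 ]
press 0.89 [226.1 263.5] [ 0.5564 -0.0077  0.    ]
press 0.31 [208.6 264.2] [0.6183 0.0491 0.    ]
tape_kapton 0.67 [186.  192.5] [0.564  0.2771 0.    ]
tape_kapton 0.34 [223.4 264.8] [ 0.5675 -0.0014  0.    ]
caliper 0.72 [281.  320.5] [ 0.4899 -0.2326  0.    ]
```

Run:
```python
import cv2,numpy as np
a=cv2.imread("pics/top.png")[130:300,130:410]; cv2.imwrite("pics/topc.png",cv2.resize(a,None,fx=2.8,fy=2.8,interpolation=3))
```

```text
(no output)
```

View pics/topc.png

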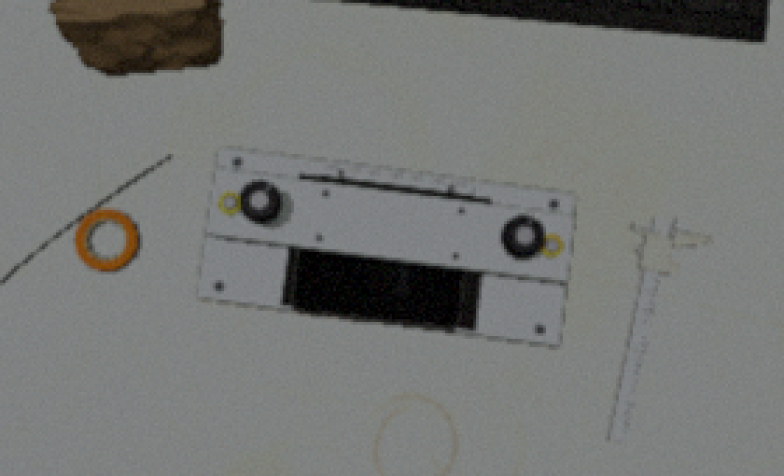

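View pics/scene.png

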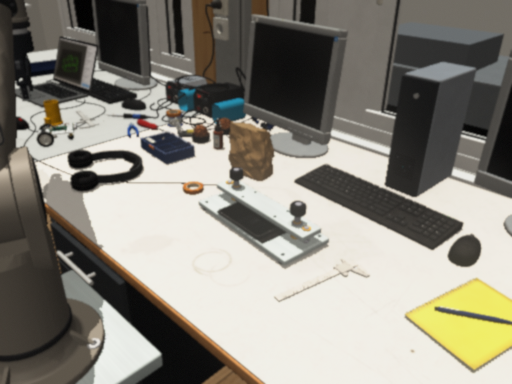

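The top view shows the left knob at about (row 202, col 224) and the right at (215, 317). The phone's front part is visible at about rows 218–246, with the tape at the left and the caliper at the right. Next I move in front of the press for a closer look.

```bash
python3 -m inch '[-0.74,-0.85,-0.1,0,0,0,0,-0.74,-0.85,-0.1,0,0,0,0,-0.74,-0.85,-0.1,0,0,0,0,-0.74,-0.85,-0.1,0,0,0,0,-0.74,-0.85,-0.1,0,0,0,0,-0.74,-0.85,-0.1,0,0,0,0,-0.74,-0.85,0,0,0,0,0,-0.74,-0.85,0,0,0,0,0,-0.74,-0.85,0,0,0,0,0,-0.74,-0.85,0,0,0,0,0,-0.74,-0.85,0,0,0,-1,0,0,0,0,0,0,-1,0]'
cat > look.py <<'E'
from h import *
import sys
s=arm.get_state();print(s["time"],s["tool_pos"].round(4),s["joints"].round(2),R.from_quat(np.roll(s["tool_rot"],-1)).as_matrix().round(3).tolist())
c=cap("wrist");save(c,sys.argv[1])
for q,z in(("stop",.025),("knob_left_grip",.086),("knob_right_grip",.086),("platen_left",.054),("platen_right",.054),("phone",.022),("press",0)):
    for d in arm.pinpoint(q,"wrist")[:2]: print(q,round(d["score"],2),np.round(d["centre"],1),ray(c,d["centre"],z).round(4))
E
python3 look.py w1.png
```

```text
time: 2.5
tool_pos: [0.4558, 0.0141, 0.2458]
tool_rot: [0.001, 0.061, 0.998, -0.0]
ft_force: [-0.6, 1.3, -0.4]
gripper_width: 0.0856
grasp_force: 0.0
2.5 [0.4558 0.0141 0.2458] [-0.53  0.07  0.39  2.04 -0.03  1.04  1.32] [[-0.993, 0.121, 0.001], [0.121, 0.993, -0.001], [-0.001, -0.0, -1.0]]
stop 0.89 [257.6 260.7] [6.095e-01 2.000e-04 2.500e-02]
knob_left_grip 0.84 [256.8 354.2] [0.5844 0.1216 0.086 ]
knob_right_grip 0.74 [260. 170.] [ 0.5609 -0.1104  0.086 ]
platen_left 0.97 [242.4 344.1] [0.5814 0.1179 0.054 ]
phone 0.64 [200.1 263.5] [0.519  0.0149 0.022 ]
phone 0.46 [257.4 170.7] [ 0.5946 -0.1356  0.022 ]
press 0.73 [193.8  94.8] [ 0.4874 -0.2328  0.    ]
```

View pics/w1.png

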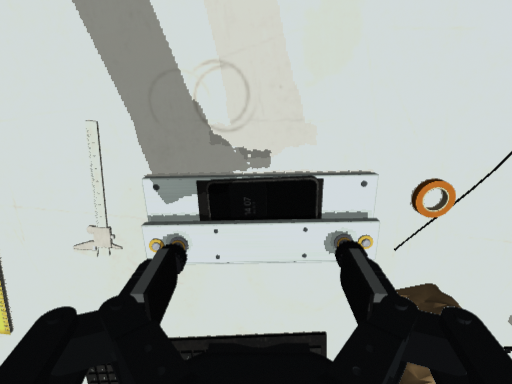

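The wrist view shows the base's front edge at about row 175, cols 143–378. The phone lies on the mat at cols 207–319, with its front edge at about row 179 and its rear under the platen. The fingers hide the knobs.

Run:
```python
from h import *
c=cap("wrist")
g=cv2.cvtColor(c["image"],cv2.COLOR_RGB2GRAY)
for q in("phone","press"):
    d=arm.regions_of(q,"wrist")[0];m=d["region"];print(q,d["score"],d["centre"],cv2.minAreaRect(np.argwhere(m)[:,::-1].astype(np.float32)))
    r=np.argwhere(m);
    if q=="phone":
        for col in (220,240,280,300): print(col,np.where(m[:,col])[0][[0,-1]],ray(c,(np.where(m[:,col])[0][0],col),.032).round(4))
        for row in(190,205):
            k=np.where(m[row])[0][[0,-1]];print([ray(c,(row,x),.032).round(4) for x in k])
print(g[168:190,240],g[168:190,290])
A,B=ray(c,(177,143),.02),ray(c,(173.5,378),.02);print(A,B,np.linalg.norm(A-B),np.arctan2(-(B-A)[0],(B-A)[1]))
for p in((223,143),(220,378)): print(ray(c,p,.054))
```

```text
phone 0.96 [197.2, 261.2] ((258.2537536621094, 199.20974731445312), (43.38594055175781, 112.1249771118164), 88.97696685791016)
220 [180 220] [ 0.4784 -0.0344  0.032 ]
240 [179 221] [ 0.4802 -0.0076  0.032 ]
280 [178 219] [0.4852 0.0458 0.032 ]
300 [177 219] [0.487  0.0724 0.032 ]
[array([ 0.4897, -0.0596,  0.032 ]), array([0.5076, 0.09  , 0.032 ])]
[array([ 0.5114, -0.0622,  0.032 ]), array([0.5296, 0.0888, 0.032 ])]
press 0.68 [182.2, 236.1] ((256.0, 222.0), (96.0, 236.0), 90.0)
[135 134 136 201 216 215 212 138  77  89 101  54  19  31  47  25   9   8
   8   9   8   8] [216 215 215 215 211 146 104  76  70  57  26  38  51  27   8   4   5   7
   5   5   6   7]
[ 0.46491725 -0.14122971  0.02      ] [0.49849753 0.18064012 0.02      ] 0.32361678455370135 -0.10395268641440265
[ 0.5188813  -0.14188699  0.054     ]
[0.55173109 0.16827907 0.054     ]
```

```bash
python3 -m inch '[-0.04,0.1,0.95,0,0,-0.09,0.6,0,0,0.95,0,0,0,0.6,0,0,0.95,0,0,0,0.6,0,0,0.95,0,0,0,0.6,0,0,0.45,0,0,0,0.6,0,0,0,0,0,0,0.6]'
python3 - <<'E'
from h import *
c=cap("scene");save(c,"s2.png");cv2.imwrite("pics/s2c.png",cv2.resize(c["image"][140:300,150:370,::-1],None,fx=3.5,fy=3.5))
E
```

```text
time: 3.8
tool_pos: [0.4565, 0.0228, 0.0316]
tool_rot: [-0.002, 0.052, 0.999, -0.001]
ft_force: [-0.1, -0.2, 0.6]
gripper_width: 0.0342
grasp_force: 0.0
```

View pics/s2c.png

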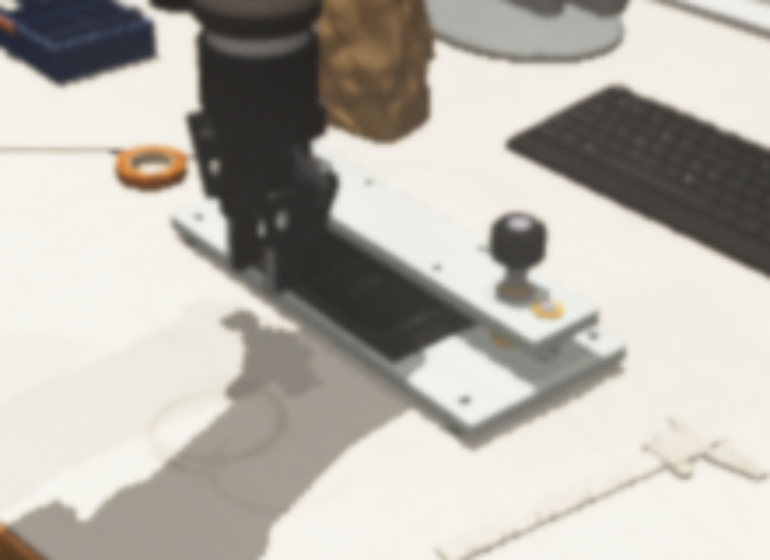

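The fingers stand just in front of the phone's front edge. I start the push.

```bash
python3 -m inch '[-0.1,-0.08,0,0,0,0,0.6,-0.1,0,0,0,0,0,0.6,-0.1,0,0,0,0,0,0.6,-0.1,0,0,0,0,0,0.6,-0.1,0,0,0,0,0,0.6,-0.1,0,0,0,0,0,0.6,-0.1,0,0,0,0,0,0.6,-0.1,0,0,0,0,0,0.6,-0.1,0,0,0,0,0,0.6,-0.1,0,0,0,0,0,0.6,-0.1,0,0,0,0,0,0.6]'
python3 - <<'E'
from h import *
c=cap("top");save(c,"t2.png")
for q,z in(("phone",.022),("stop",.029)):
  for d in arm.pinpoint(q,"top")[:1]: print(q,d["score"],ray(c,d["centre"],z))
E
```

```text
time: 5.22
tool_pos: [0.5124, 0.0133, 0.0329]
tool_rot: [-0.0, 0.052, 0.999, 0.0]
ft_force: [0.4, -0.6, -1.0]
gripper_width: 0.0341
grasp_force: 0.0
stop 0.67 [ 6.03657197e-01 -3.02062736e-04  2.90000000e-02]
```

```bash
python3 -m inch '[-0.04,0,0,0,0,0,0.6,-0.04,0,0,0,0,0,0.6,-0.04,0,0,0,0,0,0.6]'; python3 -m inch '[-0.03,0,0,0,0,0,0.6,-0.02,0,0,0,0,0,0.6]'
```

```text
time: 5.75
tool_pos: [0.5181, 0.0127, 0.0329]
tool_rot: [-0.0, 0.052, 0.999, 0.0]
ft_force: [0.7, 0.2, -0.4]
gripper_width: 0.0344
grasp_force: 0.0
time: 6.0
tool_pos: [0.5206, 0.0124, 0.0329]
tool_rot: [-0.0, 0.052, 0.999, 0.0]
ft_force: [0.1, -0.1, 0.0]
gripper_width: 0.0342
grasp_force: 0.0
```

```bash
python3 -m inch '[-0.02,0,0,0,0,0,0.6]';python3 -m inch '[-0.02,0,0,0,0,0,0.6]'
```

```text
time: 6.12
tool_pos: [0.5215, 0.0123, 0.0329]
tool_rot: [-0.0, 0.052, 0.999, 0.0]
ft_force: [-0.2, -0.2, -1.2]
gripper_width: 0.0342
grasp_force: 0.0
time: 6.25
tool_pos: [0.5225, 0.0122, 0.0328]
tool_rot: [-0.0, 0.052, 0.999, 0.0]
ft_force: [0.5, 0.2, -1.7]
gripper_width: 0.0341
grasp_force: 0.0
```

```bash
python3 -m inch '[-0.02,0,0,0,0,0,0.6]' | grep -E "pos|ft"; python3 -m inch '[-0.02,0,0,0,0,0,0.6]'| grep -E "pos|ft"; python3 -m inch '[-0.02,0,0,0,0,0,0.6]'| grep -E "pos|ft"
python3 - <<'E'
from h import *
c=cap("top")
cv2.imwrite("pics/t3.png",cv2.resize(c["image"][150:270,190:350,::-1],None,fx=5,fy=5,interpolation=2))
E
```

```text
tool_pos: [0.5235, 0.0121, 0.0329]
ft_force: [-0.0, 0.8, -0.9]
tool_pos: [0.5245, 0.012, 0.0329]
ft_force: [-0.2, 0.2, 0.8]
tool_pos: [0.5255, 0.0119, 0.0329]
ft_force: [0.2, 0.1, 0.1]
```

View pics/t3.png

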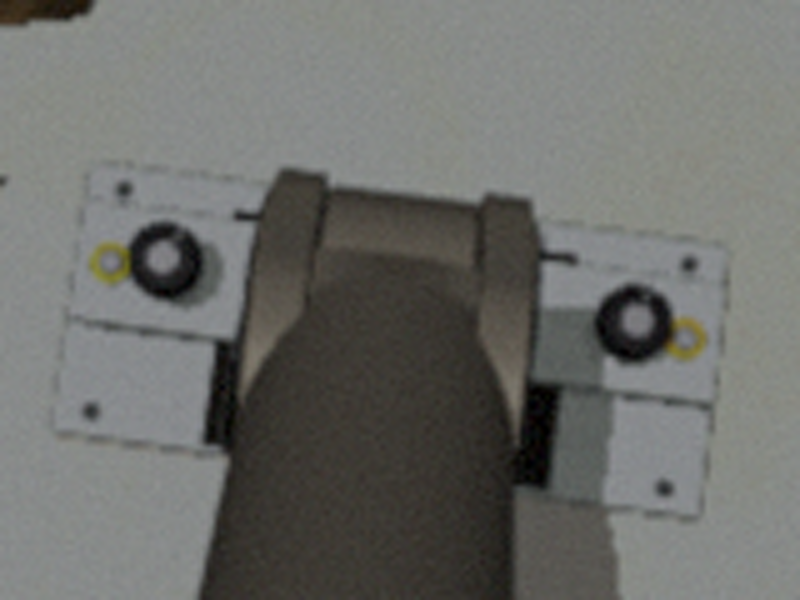

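The arm hides the phone in this top view; only the knobs and the base show. I keep pushing in 1 mm steps.

```bash
python3 -m inch '[-0.02,0,0,0,0,0,0.6]' | grep -E "pos|ft"; python3 -m inch '[-0.02,0,0,0,0,0,0.6]'| grep -E "pos|ft"
```

```text
tool_pos: [0.5264, 0.0118, 0.0329]
ft_force: [0.5, 0.7, -0.0]
tool_pos: [0.5275, 0.0117, 0.0328]
ft_force: [-0.6, 0.3, -0.7]
```

```bash
python3 -m inch '[-0.02,0,0,0,0,0,0.6]' | grep -E "pos|ft"
```

```text
tool_pos: [0.5277, 0.0117, 0.0327]
ft_force: [-3.3, 0.5, 3.0]
```

```bash
python3 -m inch '[-0.014,0,0,0,0,0,0.6]' | grep -E "pos|ft"; python3 -m inch '[0,0,0,0,0,0,0.6]' | grep -E "pos|ft"
```

```text
tool_pos: [0.5277, 0.0117, 0.0326]
ft_force: [-5.8, 2.2, 3.5]
tool_pos: [0.5277, 0.0116, 0.0326]
ft_force: [-5.6, 0.4, 4.0]
```

```bash
python3 -m inch '[0.5,0,0,0,0,0,0.6,0.5,0,-0.6,0,0,0,0.6,0,0,-0.98,0,0,0,0.6,0,0,-0.98,0,0,0,0.6,0,0,-0.98,0,0,0,0.6,0,0,-0.98,0,0,0,0.6,0,0,0,0,0,0,0.6]' | grep -E "time|pos|ft";python3 look.py w2.png;python3 - <<'E'
from h import *
c=cap("wrist")
d=arm.regions_of("phone","wrist")[0];m=d["region"];print(d["score"],d["centre"])
k=np.where(m.any(0))[0][[0,-1]]
for col in np.linspace(k[0]+8,k[1]-8,5).astype(int): r=np.where(m[:,col])[0];print(col,r[[0,-1]],ray(c,(r[0],col),.032).round(4))
E
```

```text
time: 8.18
tool_pos: [0.4825, 0.0169, 0.2629]
ft_force: [0.2, 0.2, -0.1]
8.175 [0.4825 0.0169 0.2629] [-0.54  0.1   0.41  1.97 -0.05  1.07  1.36] [[-0.995, 0.104, 0.009], [0.104, 0.995, 0.003], [-0.009, 0.004, -1.0]]
stop 0.58 [232.1 255.6] [0.6042 0.0021 0.025 ]
knob_left_grip 0.74 [232.7 343.5] [0.5852 0.119  0.086 ]
knob_right_grip 0.67 [232.7 166. ] [ 0.561  -0.1093  0.086 ]
knob_right_grip 0.27 [180.1 423. ] [0.5236 0.2154 0.086 ]
platen_left 0.75 [218.7 335. ] [0.58   0.1161 0.054 ]
platen_right 0.56 [219.6 176.4] [ 0.5581 -0.1036  0.054 ]
phone 0.67 [178.  258.9] [0.5198 0.016  0.022 ]
press 0.41 [230.3 166.3] [ 0.5988 -0.1427  0.    ]
0.97 [178.9, 259.4]
211 [161 200] [ 0.4785 -0.0468  0.032 ]
234 [160 200] [ 0.4803 -0.0156  0.032 ]
258 [161 200] [0.485  0.0166 0.032 ]
281 [159 200] [0.4855 0.0478 0.032 ]
305 [158 200] [0.4875 0.0802 0.032 ]
```

View pics/w2.png

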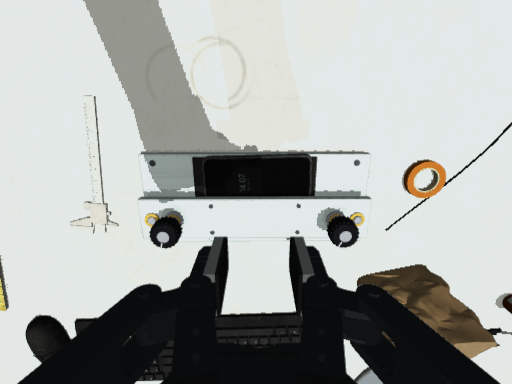

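The phone has not moved: it still spans about cols 203–311, front edge at row 160. The tips passed over it and met the platen's front edge. I calibrate the tip height on the table in front of the base.

```bash
python3 -m inch '[0.54,0,0.9,0,0,0,0.6,0,0,0.95,0,0,0,0.6,0,0,0.95,0,0,0,0.6,0,0,0.95,0,0,0,0.6,0,0,0.9,0,0,0,0.6,0,0,0.2,0,0,0,0.6,0,0,0,0,0,0,0.6]' | grep -E "time|pos|rot|ft"; python3 -m inch '[0,0,0.08,0,0,0,0.6]'| grep -E "pos|ft"; python3 -m inch '[0,0,0.08,0,0,0,0.6]'| grep -E "pos|ft"
```

```text
time: 9.55
tool_pos: [0.4527, 0.0193, 0.0166]
tool_rot: [-0.0, 0.052, 0.999, -0.0]
ft_force: [-0.1, -1.2, 0.6]
tool_pos: [0.4542, 0.0197, 0.0139]
ft_force: [-0.6, -0.2, 0.7]
tool_pos: [0.4537, 0.0198, 0.0094]
ft_force: [0.5, -0.5, -0.4]
```

```bash
python3 -m inch '[0,0,0.06,0,0,0,0.6]'| grep -E "pos|ft"; python3 -m inch '[0,0,0.06,0,0,0,0.6]'| grep -E "pos|ft"
```

```text
tool_pos: [0.453, 0.0197, 0.0058]
ft_force: [-0.5, -0.9, 0.8]
tool_pos: [0.4527, 0.0196, 0.0025]
ft_force: [0.6, 0.1, -0.6]
```

```bash
python3 -m inch '[0,0,0.04,0,0,0,0.6]'| grep -E "pos|ft"; python3 -m inch '[0,0,0.02,0,0,0,0.6]'| grep -E "pos|ft"
```

```text
tool_pos: [0.4525, 0.0195, 0.0003]
ft_force: [-1.2, 1.2, -0.3]
tool_pos: [0.4525, 0.0195, -0.0008]
ft_force: [0.5, -0.3, 0.5]
```

```bash
python3 -m inch '[0,0,-0.48,0,0,0,0.6,0,0,0,0,0,0,0.6,-0.1,0,0,0,0,0,0.6,-0.1,0,0,0,0,0,0.6,-0.1,0,0,0,0,0,0.6,-0.1,0,0,0,0,0,0.6,-0.1,0,0,0,0,0,0.6,-0.1,0,0,0,0,0,0.6,-0.1,0,0,0,0,0,0.6]'|grep -vE "gr"; python3 -m inch '[-0.1,0,0,0,0,0,0.6]'|grep -E "pos|ft"; python3 -m inch '[-0.1,0,0,0,0,0,0.6]'|grep -E "pos|ft"; python3 -m inch '[-0.1,0,0,0,0,0,0.6]'|grep -E "pos|ft"; python3 -m inch '[-0.1,0,0,0,0,0,0.6]'|grep -E "pos|ft"
```

```text
time: 11.42
tool_pos: [0.4877, 0.0158, 0.0234]
tool_rot: [-0.0, 0.052, 0.999, 0.0]
ft_force: [0.0, 0.2, -0.0]
tool_pos: [0.4927, 0.0153, 0.0234]
ft_force: [-1.0, 0.5, -0.2]
tool_pos: [0.4976, 0.0148, 0.0234]
ft_force: [0.5, 0.4, 0.8]
tool_pos: [0.5026, 0.0143, 0.0234]
ft_force: [-0.1, -0.3, -0.8]
tool_pos: [0.5076, 0.0138, 0.0234]
ft_force: [0.8, 1.0, -1.0]
```

```bash
python3 -m inch '[-0.06,0,0,0,0,0,0.6]'|grep -E "pos|ft"; python3 -m inch '[-0.06,0,0,0,0,0,0.6]'|grep -E "pos|ft"; python3 -m inch '[-0.04,0,0,0,0,0,0.6]'|grep -E "pos|ft"
python3 - <<'E'
from h import *
c=cap("scene")
for d in arm.regions_of("phone","scene")[:1]:
    m=d["region"];print(d["score"],d["centre"],m.sum())
cv2.imwrite("pics/s3.png",cv2.resize(c["image"][170:260,195:335,::-1],None,fx=5.5,fy=5.5,interpolation=2))
E
```

```text
tool_pos: [0.5106, 0.0134, 0.0234]
ft_force: [0.4, -0.7, 0.2]
tool_pos: [0.5133, 0.0131, 0.0233]
ft_force: [-0.1, -0.3, -0.4]
tool_pos: [0.5153, 0.0129, 0.0233]
ft_force: [-0.2, -0.2, 0.0]
```

View pics/s3.png

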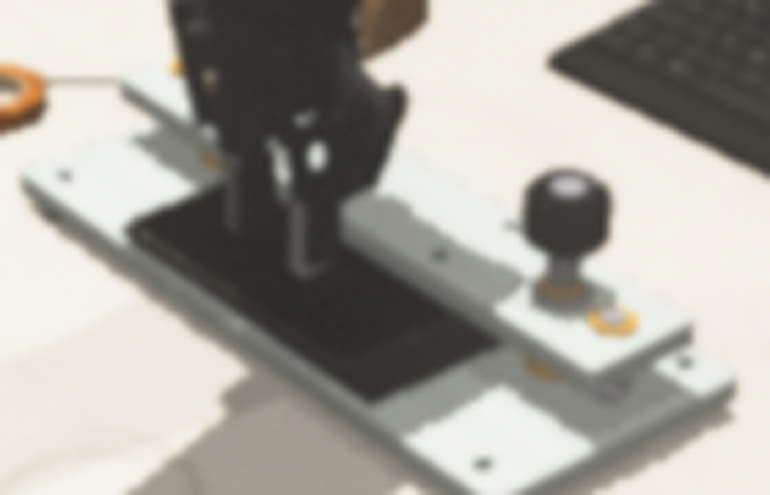

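The fingertips end at about (row 219, col 251). It is unclear whether they stand in front of the phone or over it, so I work out their height from this pixel.

Run:
```python
from h import *
c=cap("scene")
for z in(.02,.025,.03,.035,.04,.045,.05): print(z,ray(c,(170+272/5.5,195+310/5.5),z).round(4))
d=arm.regions_of("phone","scene")[0]; m=d["region"];print(d["score"],d["centre"]);r=cv2.convexHull(np.argwhere(m)[:,::-1].astype(np.int32))[:,0];a=cv2.approxPolyDP(r,3,True)[:,0]
for p in a: print(p,ray(c,(p[1],p[0]),.032).round(4))
```

```text
0.02 [0.5339 0.0119 0.02  ]
0.025 [0.5282 0.0062 0.025 ]
0.03 [5.225e-01 5.000e-04 3.000e-02]
0.035 [ 0.5168 -0.0052  0.035 ]
0.04 [ 0.511  -0.0108  0.04  ]
0.045 [ 0.5053 -0.0165  0.045 ]
0.05 [ 0.4996 -0.0222  0.05  ]
0.78 [220.4, 250.1]
[277 229] [ 0.533  -0.0718  0.032 ]
[254 238] [ 0.4695 -0.0608  0.032 ]
[219 213] [0.4851 0.0735 0.032 ]
[219 209] [0.4976 0.0878 0.032 ]
[234 203] [0.5441 0.0839 0.032 ]
```

```bash
python3 -m inch '[0.3,0,-0.3,0,0,0,0.6,0.5,0,0,0,0,0,0.6,0.5,0,0,0,0,0,1,0,0,0,0,0,0,1,0,0,0.3,0,0,0,1,0,0,0,0,0,0,1]'|grep -vE "zz"; python3 -m inch '[0,0,0.12,0,0,0,1]'|grep -E "pos|ft"; python3 -m inch '[0,0,0.04,0,0,0,1]'|grep -E "pos|ft"; python3 -m inch '[0,0,0.04,0,0,0,1]'|grep -E "pos|ft"
```

```text
time: 13.25
tool_pos: [0.4507, 0.0195, 0.0222]
tool_rot: [-0.001, 0.052, 0.999, -0.0]
ft_force: [-0.4, 1.3, 0.3]
gripper_width: 0.0001
grasp_force: 0.0
tool_pos: [0.4513, 0.0195, 0.017]
ft_force: [0.4, -1.7, -0.3]
tool_pos: [0.4506, 0.0195, 0.0149]
ft_force: [0.7, 0.4, -0.5]
tool_pos: [0.4507, 0.0196, 0.0132]
ft_force: [-0.1, 0.0, 0.1]
```

```bash
python3 -m inch '[0,0,0.06,0,0,0,1]'|grep -E "pos|ft"; python3 -m inch '[0,0,0.04,0,0,0,1]'|grep -E "pos|ft"; python3 -m inch '[0,0,0.02,0,0,0,1]'|grep -E "pos|ft"
```

```text
tool_pos: [0.4508, 0.0197, 0.0103]
ft_force: [0.2, 0.1, 0.5]
tool_pos: [0.4506, 0.0197, 0.0082]
ft_force: [0.1, -0.2, -0.2]
tool_pos: [0.4505, 0.0197, 0.0073]
ft_force: [-0.2, -0.2, -0.1]
```

```bash
python3 -m inch '[0,0,0.04,0,0,0,1]'|grep -E "pos|ft"; python3 -m inch '[0,0,0.02,0,0,0,1]'|grep -E "pos|ft"
python3 - <<'E'
from h import *
c=cap("scene")
cv2.imwrite("pics/s4.png",cv2.resize(c["image"][160:260,175:315,::-1],None,fx=5.5,fy=5.5,interpolation=2))
E
```

```text
tool_pos: [0.4507, 0.0197, 0.0054]
ft_force: [0.1, -0.4, 0.4]
tool_pos: [0.4505, 0.0197, 0.0043]
ft_force: [0.5, 0.4, 0.8]
```

View pics/s4.png

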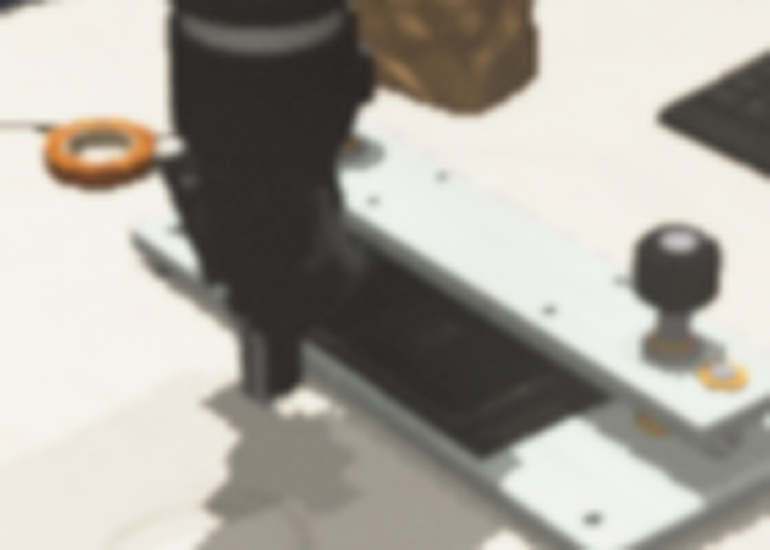

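The shut fingertips end at about (row 233, col 223), still above the table in front of the base. I carry on down in small steps.

```bash
python3 - <<'E'
from h import *
c=cap("scene")
for z in(0,.005,.01,.015,.02,.025): print(z,ray(c,(233,223.2),z).round(4))
E
python3 -m inch '[0,0,0.06,0,0,0,1]'|grep -E "pos|ft"; python3 -m inch '[0,0,0.04,0,0,0,1]'|grep -E "pos|ft"; python3 -m inch '[0,0,0.02,0,0,0,1]'|grep -E "pos|ft"
```

```text
0 [0.466  0.0381 0.    ]
0.005 [0.4611 0.0324 0.005 ]
0.01 [0.4561 0.0267 0.01  ]
0.015 [0.4511 0.021  0.015 ]
0.02 [0.4461 0.0153 0.02  ]
0.025 [0.4412 0.0096 0.025 ]
tool_pos: [0.4508, 0.0198, 0.0014]
ft_force: [-0.8, -0.3, -0.2]
tool_pos: [0.4505, 0.0197, -0.0008]
ft_force: [-0.3, -0.3, 0.1]
tool_pos: [0.4505, 0.0197, -0.0018]
ft_force: [0.4, -0.8, 0.2]
```

```bash
python3 -m inch '[0,0,0.06,0,0,0,1]'|grep -E "pos|ft"; python3 -m inch '[0,0,0.06,0,0,0,1]'|grep -E "pos|ft";python3 -m inch '[0,0,0.04,0,0,0,1]'|grep -E "pos|ft"
```

```text
tool_pos: [0.4507, 0.0197, -0.0047]
ft_force: [0.0, 0.2, 0.4]
tool_pos: [0.4506, 0.0197, -0.0078]
ft_force: [0.5, -0.1, 0.2]
tool_pos: [0.4505, 0.0197, -0.0099]
ft_force: [-0.0, 0.0, 0.0]
```

```bash
python3 -m inch '[0,0,0.04,0,0,0,1]'|grep -E "pos|ft"; python3 -m inch '[0,0,0.04,0,0,0,1]'|grep -E "pos|ft"
```

```text
tool_pos: [0.4505, 0.0197, -0.0118]
ft_force: [-0.5, -0.7, 0.6]
tool_pos: [0.4506, 0.0197, -0.0137]
ft_force: [0.5, -0.3, -0.4]
```

```bash
python3 -m inch '[0,0,0.04,0,0,0,1]'|grep -E "pos|ft"; python3 -m inch '[0,0,0.03,0,0,0,1]'|grep -E "pos|ft"
```

```text
tool_pos: [0.4506, 0.0197, -0.0157]
ft_force: [0.3, 0.0, -0.0]
tool_pos: [0.4507, 0.0197, -0.016]
ft_force: [-8.3, -1.0, 43.6]
```

```bash
python3 -m inch '[0,0,0.03,0,0,0,1]'|grep -E "time|pos|ft"; python3 -m inch '[0,0,0.03,0,0,0,1]'|grep -E "pos|ft"
```

```text
time: 15.72
tool_pos: [0.4507, 0.0198, -0.0161]
ft_force: [-14.8, -1.5, 70.5]
tool_pos: [0.4507, 0.0198, -0.0163]
ft_force: [-20.9, -0.4, 95.5]
```

```bash
python3 -m inch '[0,0,-0.58,0,0,0,0.6,0,0,0,0,0,0,0.6,0,0,0,0,0,0,0.6]'|grep -vE "zz"; python3 -m inch '[-0.1,0,0,0,0,0,0.6,-0.1,0,0,0,0,0,0.6,-0.1,0,0,0,0,0,0.6,-0.1,0,0,0,0,0,0.6]'|grep -E "pos|ft"; python3 -m inch '[-0.1,0,0,0,0,0,0.6]'|grep -E "pos|ft"; python3 -m inch '[-0.1,0,0,0,0,0,0.6]'|grep -E "pos|ft";python3 -m inch '[-0.1,0,0,0,0,0,0.6]'|grep -E "pos|ft"
```

```text
time: 16.23
tool_pos: [0.4504, 0.0198, 0.0087]
tool_rot: [-0.0, 0.052, 0.999, 0.0]
ft_force: [-0.1, 0.1, -0.1]
gripper_width: 0.0339
grasp_force: 0.0
tool_pos: [0.4708, 0.0175, 0.0087]
ft_force: [0.9, -0.6, 0.1]
tool_pos: [0.4752, 0.0171, 0.0087]
ft_force: [-2.3, 0.9, 1.1]
tool_pos: [0.48, 0.0166, 0.0087]
ft_force: [-1.3, 0.7, 0.2]
tool_pos: [0.4855, 0.016, 0.0088]
ft_force: [-1.2, -0.4, -0.6]
```

```bash
python3 -m inch '[-0.1,0,0,0,0,0,0.6,-0.1,0,0,0,0,0,0.6,-0.1,0,0,0,0,0,0.6,-0.1,0,0,0,0,0,0.6,-0.1,0,0,0,0,0,0.6]'|grep -E "pos|ft"; python3 -m inch '[-0.05,0,0,0,0,0,0.6]'|grep -E "pos|ft"; python3 -m inch '[-0.05,0,0,0,0,0,0.6]'|grep -E "pos|ft";python3 -m inch '[-0.04,0,0,0,0,0,0.6]'|grep -E "pos|ft"
```

```text
tool_pos: [0.5106, 0.0135, 0.0089]
ft_force: [-0.4, 0.2, -0.9]
tool_pos: [0.5131, 0.0132, 0.0089]
ft_force: [-1.2, 0.5, 1.2]
tool_pos: [0.5149, 0.013, 0.0089]
ft_force: [-2.7, -0.5, 1.8]
tool_pos: [0.5171, 0.0127, 0.0089]
ft_force: [-1.7, -0.1, 1.1]
```

```bash
python3 -m inch '[-0.03,0,0,0,0,0,0.6]'|grep -E "pos|ft"; python3 -m inch '[-0.03,0,0,0,0,0,0.6]'|grep -E "pos|ft";python3 -m inch '[-0.02,0,0,0,0,0,0.6]'|grep -E "pos|ft"
```

```text
tool_pos: [0.5188, 0.0126, 0.0089]
ft_force: [-2.2, 0.2, 0.3]
tool_pos: [0.5202, 0.0124, 0.0089]
ft_force: [-1.6, 0.2, 1.0]
tool_pos: [0.5208, 0.0124, 0.0088]
ft_force: [-5.2, 1.8, 3.4]
```

```bash
python3 -m inch '[-0.02,0,0,0,0,0,0.6]'|grep -E "pos|ft"; python3 -m inch '[-0.02,0,0,0,0,0,0.6]'|grep -E "pos|ft"
```

```text
tool_pos: [0.5207, 0.0124, 0.0087]
ft_force: [-7.2, 1.8, 4.8]
tool_pos: [0.5207, 0.0123, 0.0085]
ft_force: [-9.3, 1.2, 6.7]
```

The phone met the stop, with the push force building to 9 N at TCP x 0.5207. I back off, rise and check.

```bash
python3 -m inch '[0.6,0,0,0,0,0,0.6,0.2,0,-0.7,0,0,0,0.6,0,0,-0.95,0,0,0,0.6,0,0,-0.95,0,0,0,0.6,0,0,-0.95,0,0,0,0.6,0,0,-0.9,0,0,0,0.6,0,0,0,0,0,0,0.6]' | grep -E "time|pos|ft";cat > tgt.py <<'E'
from h import *
import sys
# usage: tgt x y z -> shift in tool units
s=arm.get_state();Rt=R.from_quat(np.roll(s["tool_rot"],-1)).as_matrix()
print(round(s["time"],2),s["tool_pos"].round(4),"q7",s["joints"][6].round(2),"tz",s["wrist_torque"].round(3),"f",s["ft_force"].round(1))
if len(sys.argv)>3: print("shift",(Rt.T@(np.array(list(map(float,sys.argv[1:4])))-s["tool_pos"])/.05).round(2))
E
python3 look.py w3.png; python3 tgt.py .582 .118 .12
python3 - <<'E'
from h import *
c=cap("wrist")
d=arm.regions_of("phone","wrist")[0];m=d["region"];print(d["score"],d["centre"])
k=np.where(m.any(0))[0][[0,-1]]
for col in np.linspace(k[0]+8,k[1]-8,5).astype(int): r=np.where(m[:,col])[0];print(col,r[[0,-1]],ray(c,(r[0],col),.032).round(4))
E
```

```text
time: 19.6
tool_pos: [0.4867, 0.0165, 0.2352]
ft_force: [-0.1, -0.2, -1.2]
19.6 [0.4867 0.0165 0.2352] [-0.56  0.14  0.45  2.   -0.07  1.01  1.38] [[-0.995, 0.104, 0.009], [0.104, 0.995, 0.003], [-0.009, 0.004, -1.0]]
stop 0.69 [239.7 255.9] [0.6061 0.0026 0.025 ]
knob_left_grip 0.9 [238.9 352.3] [0.5833 0.1213 0.086 ]
knob_right_grip 0.69 [239.9 158.9] [ 0.5602 -0.1089  0.086 ]
platen_left 0.28 [242.5 254.9] [0.594  0.0026 0.054 ]
platen_right 0.82 [226.8 168.8] [ 0.5592 -0.106   0.054 ]
phone 0.41 [239.4 351.7] [0.6219 0.1404 0.022 ]
press 0.17 [217.8 252.8] [5.829e-01 3.000e-04 0.000e+00]
20.0 [0.483  0.0161 0.2305] q7 1.39 tz [0.053 0.007 0.012] f [ 0.4  0.6 -0.2]
shift [-1.76  2.23  2.2 ]
0.73 [200.2, 260.8]
209 [196 205] [ 0.5227 -0.052   0.032 ]
233 [197 204] [ 0.5273 -0.0209  0.032 ]
257 [196 205] [0.5292 0.0106 0.032 ]
281 [196 204] [0.5324 0.0419 0.032 ]
306 [196 205] [0.5358 0.0746 0.032 ]
```

View pics/w3.png

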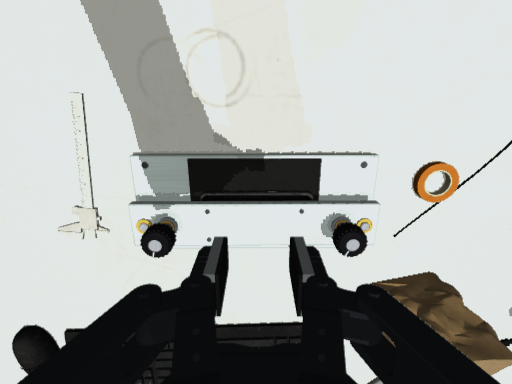

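The phone now lies home: its front edge is a thin strip at row ~195, cols 201–313, parallel to the platen. Next is the left knob.

```bash
python3 -m inch '[-0.35,0.45,0.5,0,0,0,0,-0.35,0.45,0.5,0,0,0,0,-0.35,0.45,0.6,0,0,0,0,-0.34,0.45,0.6,0,0,0,0,-0.34,0.44,0.6,0,0,0,0,0,0,0,0,0,0,0]' | grep -E "time|pos|rot|ft"; python3 tgt.py .5807 .1184 .055
python3 - <<'E'
from h import *
for n in ("wrist","scene"):
    c=cap(n)
    for q in("knob_left_grip",):
        for d in arm.pinpoint(q,n)[:1]: print(n,d["score"],d["centre"],[ray(c,d["centre"],z).round(4) for z in (.082,.086,.09)])
    if n=="wrist": cv2.imwrite("pics/w4.png",c["image"][:,:,::-1])
    print("proj",proj(c,[.5807,.1184,.086]))
E
```

```text
time: 20.85
tool_pos: [0.5801, 0.1204, 0.0885]
tool_rot: [-0.002, 0.05, 0.999, -0.001]
ft_force: [0.3, -0.6, 0.6]
20.85 [0.5801 0.1204 0.0885] q7 1.38 tz [-0.079  0.002  0.014] f [ 0.3 -0.6  0.6]
shift [-0.02 -0.04  0.67]
wrist 0.6 [236.9, 252.9] [array([0.584 , 0.1177, 0.082 ]), array([0.5819, 0.118 , 0.086 ]), array([0.5798, 0.1183, 0.09  ])]
proj (np.float64(235.06366626791637), np.float64(253.39601079473894))
scene 0.82 [176.2, 238.1] [array([0.5863, 0.113 , 0.082 ]), array([0.5808, 0.1072, 0.086 ]), array([0.5752, 0.1013, 0.09  ])]
proj (np.float64(174.79493985660355), np.float64(235.05338750128865))
```

View pics/w4.png

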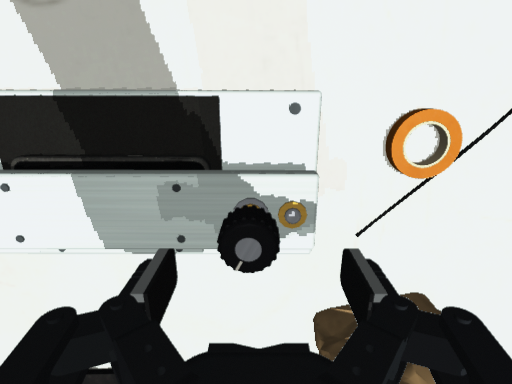

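The wrist view puts the left knob centred at (row 240, col 249), between the open fingers, and agrees with the prediction. I go down and grip.

```bash
python3 -m inch '[-0.02,-0.045,0.35,0,0,0,0,0,0,0.35,0,0,0,0,0,0,0,0,0,0,0.5]' 50 | grep -E "time|pos|ft|gr"; python3 -m inch '[0,0,0,0,0,0,1,0,0,0,0,0,0,1,0,0,0,0,0,0,1]' 50 | grep -E "time|pos|ft|gr"; python3 tgt.py
```

```text
time: 21.42
tool_pos: [0.5801, 0.1158, 0.0544]
ft_force: [-0.3, 0.3, -0.3]
gripper_width: 0.0696
grasp_force: 0.0
time: 21.8
tool_pos: [0.5821, 0.1148, 0.0572]
ft_force: [-1.9, -4.1, 5.6]
gripper_width: 0.0346
grasp_force: 49.8
21.8 [0.5821 0.1148 0.0572] q7 1.4 tz [-0.784  0.402  0.033] f [-1.9 -4.1  5.6]
```

```bash
python3 -m inch '[0,0,0.003,0,0,0.5,1,0,0,0.007,0,0,1,1,0,0,0.007,0,0,1,1,0,0,0.007,0,0,1,1]' | grep -E "ft|gr"; python3 tgt.py;  python3 -m inch '[0,0,0.003,0,0,0.5,1,0,0,0.003,0,0,0.5,1]' | grep -E "rot|ft|gr"; python3 tgt.py
```

```text
ft_force: [-4.3, -8.0, 7.8]
gripper_width: 0.0347
grasp_force: 50.0
22.3 [0.5817 0.1135 0.056 ] q7 0.91 tz [-1.607  0.818  0.205] f [-4.3 -8.   7.8]
tool_rot: [0.0, 0.432, 0.902, -0.001]
ft_force: [-4.5, -7.5, 8.0]
gripper_width: 0.0348
grasp_force: 50.2
22.55 [0.5814 0.1132 0.0557] q7 0.77 tz [-1.721  0.882  0.205] f [-4.5 -7.5  8. ]
```

```bash
python3 -m inch '[0,0,0,0,0,0,0,0,0,0,0,0,0,0,0,0,-0.8,0,0,0,0,-0.62,-0.62,0,0,0,0,0,-0.62,-0.62,0,0,0,0,0,-0.62,-0.62,0,0,0,0,0,-0.62,-0.62,0,0,0,0,0,-0.61,-0.62,0,0,0,0,0,0,0,0,0,0,0,0]' | grep -E "time|pos|ft"
python3 - <<'E'
from h import *
for n in ("wrist","top"):
    c=cap(n)
    for d in arm.pinpoint("knob_right_grip",n)[:1]: print(n,d["score"],d["centre"],[ray(c,d["centre"],z).round(4) for z in (.082,.086,.09)])
    print("proj",proj(c,[.5575,-.1045,.086]))
E
python3 tgt.py .5575 -.1045 .054
```

```text
time: 23.68
tool_pos: [0.5583, -0.1054, 0.0954]
ft_force: [0.4, 1.4, -0.2]
wrist 0.88 [234.0, 251.3] [array([ 0.5586, -0.1115,  0.082 ]), array([ 0.5573, -0.1098,  0.086 ]), array([ 0.5561, -0.1081,  0.09  ])]
proj (np.float64(228.43379814508776), np.float64(256.57600501694236))
proj (np.float64(214.05255896035527), np.float64(314.65575376609434))
23.88 [ 0.5593 -0.0995  0.0947] q7 1.11 tz [ 0.015  0.011 -0.012] f [-0.3  0.1 -0.3]
shift [-0.06 -0.09  0.81]
```

```bash
python3 -m inch '[-0.1,-0.14,0.4,0,0,0,0,0,0,0.4,0,0,0,0,0,0,0,0,0,0,0.4]' | grep -E "pos|ft"; python3 -m inch '[0,0,0,0,0,0,1,0,0,0,0,0,0,1,0,0,0,0,0,0,1]' 50 | grep -E "time|pos|ft|gr"; python3 tgt.py
```

```text
tool_pos: [0.5554, -0.1081, 0.0531]
ft_force: [0.4, -0.6, -0.2]
time: 24.62
tool_pos: [0.5572, -0.1093, 0.0556]
ft_force: [-0.2, 1.2, 4.0]
gripper_width: 0.0348
grasp_force: 49.6
24.62 [ 0.5572 -0.1093  0.0556] q7 1.17 tz [ 0.238  0.051 -0.023] f [-0.2  1.2  4. ]
```

```bash
python3 -m inch '[0,0,0.003,0,0,0.5,1,0,0,0.007,0,0,1,1,0,0,0.007,0,0,1,1,0,0,0.007,0,0,1,1,0,0,0.007,0,0,1,1,0,0,0.007,0,0,1,1,0,0,0.007,0,0,1,1,0,0,0.007,0,0,1,1]' | grep -E "ft|gr"; python3 tgt.py;  python3 -m inch '[0,0,0.003,0,0,0.5,1,0,0,0.003,0,0,0.5,1,0,0,0.003,0,0,0.5,1]' | grep -E "rot|ft|gr"; python3 tgt.py .5815 .1135 .095
```

```text
ft_force: [-4.3, 1.8, 8.7]
gripper_width: 0.0349
grasp_force: 50.2
25.62 [ 0.5559 -0.1093  0.0531] q7 0.13 tz [0.43  1.152 0.203] f [-4.3  1.8  8.7]
tool_rot: [-0.001, 0.943, 0.333, -0.0]
ft_force: [-5.4, 1.5, 9.9]
gripper_width: 0.0351
grasp_force: 50.4
26.0 [ 0.5557 -0.1091  0.0526] q7 -0.07 tz [0.607 1.173 0.187] f [-5.4  1.5  9.9]
shift [ 3.2  -3.14 -0.84]
```

```bash
python3 -m inch '[0,0,0,0,0,0,0,0,0,0,0,0,0,0,0,0,-0.84,0,0,0,0,0.64,-0.63,0,0,0,0,0,0.64,-0.63,0,0,0,0,0,0.64,-0.63,0,0,0,0,0,0.64,-0.63,0,0,0,0,0,0.64,-0.62,0,0,0,0,0,0,0,0,0,0,0,0,0,0,0,0,0,0,0]' | grep -E "time|pos|ft"; python3 tgt.py .5815 .1145 .052
```

```text
time: 27.25
tool_pos: [0.5818, 0.1125, 0.0939]
ft_force: [0.2, -0.4, -0.7]
27.25 [0.5818 0.1125 0.0939] q7 -0.49 tz [-0.077  0.024 -0.012] f [ 0.2 -0.4 -0.7]
shift [ 0.02 -0.04  0.84]
```

```bash
python3 -m inch '[0.02,-0.03,0.4,0,0,0,0,0,0,0.44,0,0,0,0,0,0,0,0,0,0,0.4,0,0,0,0,0,0,1,0,0,0,0,0,0,1,0,0,0,0,0,0,1]' 50 | grep -E "time|pos|ft|gr"; python3 -m inch '[0,0,0.003,0,0,0.5,1,0,0,0.007,0,0,1,1,0,0,0.007,0,0,1,1,0,0,0.007,0,0,1,1,0,0,0.007,0,0,1,1]' | grep -E "gr"; python3 tgt.py;  python3 -m inch '[0,0,0.003,0,0,0.5,1,0,0,0.003,0,0,0.5,1,0,0,0.003,0,0,0.5,1]' | grep -E "rot|gr"; python3 tgt.py
```

```text
time: 28.0
tool_pos: [0.5814, 0.1156, 0.0526]
ft_force: [-3.2, 2.4, 5.8]
gripper_width: 0.0346
grasp_force: 49.3
gripper_width: 0.0348
grasp_force: 50.0
28.62 [0.5817 0.1141 0.0512] q7 -1.11 tz [-0.858  0.558  0.192] f [-2.1 -2.8  3. ]
tool_rot: [0.001, 0.983, -0.183, 0.0]
gripper_width: 0.0345
grasp_force: 50.2
29.0 [0.5814 0.1136 0.0507] q7 -1.34 tz [-0.978  0.627  0.163] f [-1.8 -3.   3.3]
```

```bash
python3 -m inch '[0,0,0.003,0,0,0.5,1,0,0,0.003,0,0,0.5,1]' | grep -E "zz"; python3 tgt.py;  python3 -m inch '[0,0,0.003,0,0,0.5,1,0,0,0.003,0,0,0.5,1]' | grep -E "rot|gr"; python3 tgt.py .5562 -.1092 .092
```

```text
29.25 [0.5812 0.1134 0.0503] q7 -1.49 tz [-1.046  0.834  0.184] f [-3.4 -4.2  2.5]
tool_rot: [0.001, 0.936, -0.351, 0.0]
gripper_width: 0.0351
grasp_force: 50.1
29.5 [0.581  0.1131 0.05  ] q7 -1.64 tz [-1.153  0.978  0.252] f [-4.  -3.7  3.4]
shift [ 2.55  3.68 -0.83]
```

```bash
python3 -m inch '[0,0,0,0,0,0,0,0,0,0,0,0,0,0,0,0,-0.83,0,0,0,0,0.51,0.74,0,0,0,0,0,0.51,0.74,0,0,0,0,0,0.51,0.74,0,0,0,0,0,0.51,0.74,0,0,0,0,0,0.51,0.72,0,0,0,0,0,0,0,0,0,0,0,0,0,0,0,0,0,0,0]' | grep -E "time|pos|ft"; python3 tgt.py .5565 -.1085 .05
```

```text
time: 30.75
tool_pos: [0.5578, -0.1068, 0.0907]
ft_force: [-0.2, 0.6, -0.1]
30.75 [ 0.5578 -0.1068  0.0907] q7 -1.3 tz [-0.026 -0.039 -0.036] f [-0.2  0.6 -0.1]
shift [0.   0.04 0.81]
```

```bash
python3 -m inch '[0,0.04,0.4,0,0,0,0,0,0,0.41,0,0,0,0,0,0,0,0,0,0,0.4,0,0,0,0,0,0,1,0,0,0,0,0,0,1,0,0,0,0,0,0,1]' 50 | grep -E "time|pos|ft|gr"; python3 -m inch '[0,0,0.003,0,0,0.5,1,0,0,0.003,0,0,0.5,1,0,0,0.003,0,0,0.5,1]' | grep -E "zz"; python3 tgt.py;  python3 -m inch '[0,0,0.003,0,0,0.5,1,0,0,0.003,0,0,0.5,1]' | grep -E "zz"; python3 tgt.py;python3 -m inch '[0,0,0.003,0,0,0.5,1,0,0,0.003,0,0,0.5,1]' | grep -E "rot|gr"; python3 tgt.py
```

```text
time: 31.5
tool_pos: [0.5568, -0.1089, 0.0509]
ft_force: [0.5, 1.8, 5.2]
gripper_width: 0.035
grasp_force: 49.6
31.88 [ 0.5566 -0.109   0.0504] q7 -1.49 tz [0.202 0.11  0.209] f [-0.1  1.3  4.6]
32.12 [ 0.5565 -0.109   0.0501] q7 -1.65 tz [0.291 0.114 0.182] f [0.2 0.9 4.3]
tool_rot: [-0.0, 0.788, -0.616, 0.0]
gripper_width: 0.0346
grasp_force: 49.9
32.38 [ 0.5565 -0.109   0.0498] q7 -1.8 tz [0.202 0.169 0.146] f [-0.3  1.4  3.9]
```

```bash
python3 -m inch '[0,0,0.003,0,0,0.5,1,0,0,0.003,0,0,0.5,1]' | grep -E "zz"; python3 tgt.py;  python3 -m inch '[0,0,0.003,0,0,0.5,1,0,0,0.003,0,0,0.5,1]' | grep -E "zz"; python3 tgt.py
```

```text
32.62 [ 0.5564 -0.109   0.0495] q7 -1.96 tz [0.253 0.238 0.167] f [0.  2.  3.5]
32.88 [ 0.5563 -0.1089  0.0491] q7 -2.12 tz [0.353 0.279 0.202] f [-0.6  2.   4.3]
```

```bash
python3 -m inch '[0,0,0.003,0,0,0.5,1,0,0,0.003,0,0,0.5,1]' | grep -E "zz"; python3 tgt.py;  python3 -m inch '[0,0,0.003,0,0,0.5,1,0,0,0.003,0,0,0.5,1]' | grep -E "zz|rot"; python3 tgt.py .581 .1138 .09
```

```text
33.12 [ 0.5562 -0.1089  0.0488] q7 -2.29 tz [0.418 0.399 0.181] f [-1.5  1.2  4.4]
tool_rot: [0.0, -0.529, 0.848, 0.0]
33.38 [ 0.5561 -0.1089  0.0487] q7 -2.45 tz [0.453 0.571 0.275] f [-1.1  2.2  5.4]
shift [-4.22  1.51 -0.82]
```

```bash
python3 -m inch '[0,0,0,0,0,0,0,0,0,0,0,0,0,0,0,0,-0.82,0,0,-1,0,0,0,0,0,0,-1,0,0,0,0,0,0,-1,0,0,0,0,0,0,-1,0,0,0,0,0,0,-1,0,0,0,0,0,0,-1,0,0,0,0,0,0,-1,0,0,0,0,0,0,-1,0,0,0,0,0,0,-1,0]' | grep -E "time|pos|ft"; python3 tgt.py .581 .1138 .09
```

```text
time: 34.75
tool_pos: [0.5559, -0.1092, 0.089]
ft_force: [-0.6, 0.2, -0.5]
34.75 [ 0.5559 -0.1092  0.089 ] q7 -1.11 tz [ 0.009  0.045 -0.02 ] f [-0.6  0.2 -0.5]
shift [-1.47 -4.24 -0.02]
```

```bash
python3 -m inch '[-0.3,-0.85,0,0,0,0,0,-0.3,-0.85,0,0,0,0,0,-0.3,-0.85,0,0,0,0,0,-0.3,-0.85,0,0,0,0,0,-0.28,-0.85,0,0,0,0,0,0,0,0,0,0,0,0,0,0,0,0,0,0,0]' | grep -E "time|pos|ft"; python3 tgt.py .5812 .114 .048
```

```text
time: 35.62
tool_pos: [0.5823, 0.1136, 0.089]
ft_force: [0.3, 0.3, 0.3]
35.62 [0.5823 0.1136 0.089 ] q7 -1.49 tz [ 0.02  -0.063 -0.031] f [0.3 0.3 0.3]
shift [-0.02  0.    0.82]
```

```bash
python3 -m inch '[-0.01,0,0.4,0,0,0,0,0,0,0.42,0,0,0,0,0,0,0,0,0,0,0.4,0,0,0,0,0,0,1,0,0,0,0,0,0,1,0,0,0,0,0,0,1]' 50 | grep -E "time|pos|ft|gr"; python3 -m inch '[0,0,0.003,0,0,0.5,1,0,0,0.003,0,0,0.5,1]' | grep -E "zz"; python3 tgt.py
```

```text
time: 36.38
tool_pos: [0.5821, 0.1136, 0.0488]
ft_force: [-3.4, -3.5, 4.5]
gripper_width: 0.0349
grasp_force: 49.6
36.62 [0.5819 0.1132 0.0486] q7 -1.61 tz [-0.814  0.7    0.254] f [-2.6 -3.9  5.1]
```

```bash
python3 -m inch '[0,0,0.003,0,0,0.5,1]' | grep -E "zz"; python3 tgt.py; python3 -m inch '[0,0,0.002,0,0,0.3,1]' | grep -E "zz"; python3 tgt.py
```

```text
36.75 [0.5817 0.113  0.0484] q7 -1.68 tz [-0.849  0.801  0.305] f [-4.5 -3.4  5.7]
36.88 [0.5817 0.1129 0.0483] q7 -1.73 tz [-0.819  0.923  0.229] f [-4.2 -4.   6.9]
```

```bash
python3 tgt.py .5565 -.109 .09
```

```text
36.88 [0.5817 0.1129 0.0483] q7 -1.73 tz [-0.819  0.923  0.229] f [-4.2 -4.   6.9]
shift [ 2.73  3.54 -0.83]
```

```bash
python3 -m inch '[0,0,0,0,0,0,0,0,0,0,0,0,0,0,0,0,-0.83,0,0,0,0,0.55,0.71,0,0,0,0,0,0.55,0.71,0,0,0,0,0,0.55,0.71,0,0,0,0,0,0.54,0.71,0,0,0,0,0,0.54,0.7,0,0,0,0,0,0,0,0,0,0,0,0,0,0,0,0,0,0,0]' | grep -E "time|pos|ft"; python3 tgt.py .5565 -.1088 .0475
```

```text
time: 38.12
tool_pos: [0.5579, -0.1069, 0.0888]
ft_force: [0.6, 0.8, -0.9]
38.12 [ 0.5579 -0.1069  0.0888] q7 -1.39 tz [ 0.029  0.038 -0.076] f [ 0.6  0.8 -0.9]
shift [0.01 0.05 0.83]
```

```bash
python3 -m inch '[0.01,0.05,0.4,0,0,0,0,0,0,0.42,0,0,0,0,0,0,0,0,0,0,0.4,0,0,0,0,0,0,1,0,0,0,0,0,0,1,0,0,0,0,0,0,1]' 50 | grep -E "time|pos|ft|gr"; python3 -m inch '[0,0,0.003,0,0,0.5,1]' | grep -E "zz"; python3 tgt.py;python3 -m inch '[0,0,0.003,0,0,0.5,1]' | grep -E "zz"; python3 tgt.py
```

```text
time: 38.88
tool_pos: [0.5572, -0.1092, 0.0488]
ft_force: [1.5, 2.5, 5.6]
gripper_width: 0.0343
grasp_force: 49.6
39.0 [ 0.5571 -0.1092  0.0487] q7 -1.42 tz [0.425 0.067 0.34 ] f [0.6 1.9 5.3]
39.12 [ 0.5571 -0.1093  0.0486] q7 -1.5 tz [0.493 0.151 0.386] f [0.6 3.2 7.8]
```

```bash
python3 -m inch '[0,0,0,0,0,0,1]' | grep -E "zz"; python3 tgt.py;python3 -m inch '[0,0,0,0,0,0,1]' | grep -E "zz"; python3 tgt.py;python3 -m inch '[0,0,0,0,0,0,1]' | grep -E "zz"; python3 tgt.py
```

```text
39.25 [ 0.5571 -0.1093  0.0486] q7 -1.5 tz [0.703 0.108 0.01 ] f [-0.5  2.9  7. ]
39.38 [ 0.5571 -0.1093  0.0486] q7 -1.49 tz [ 0.606  0.079 -0.018] f [-0.7  3.5  7. ]
39.5 [ 0.5571 -0.1093  0.0486] q7 -1.49 tz [0.566 0.092 0.014] f [0.2 4.3 7.4]
```

```bash
python3 -m inch '[0,0,0.002,0,0,0.3,1]' | grep -E "zz"; python3 tgt.py;python3 -m inch '[0,0,0.002,0,0,0.3,1]' | grep -E "zz"; python3 tgt.py
```

```text
39.62 [ 0.557  -0.1093  0.0486] q7 -1.54 tz [0.512 0.248 0.386] f [-0.5  2.4  7.9]
39.75 [ 0.557  -0.1093  0.0485] q7 -1.59 tz [0.622 0.287 0.4  ] f [-1.3  3.3  9.9]
```

```bash
python3 -m inch '[0,0,0,0,0,0,0,0,0,0,0,0,0,0,0,0,-0.83,0,0,0,0,0,0,0,0,0,0,0]' | grep -E "zz";  python3 tgt.py .5815 .1135 .09
```

```text
40.25 [ 0.5574 -0.1109  0.0912] q7 -1.63 tz [ 0.033 -0.002  0.023] f [-0.8  0.  -0.7]
shift [-3.64 -2.66  0.02]
```

```bash
python3 -m inch '[-0.73,-0.54,0,0,0,0,0,-0.73,-0.53,0,0,0,0,0,-0.73,-0.53,0,0,0,0,0,-0.73,-0.53,0,0,0,0,0,-0.72,-0.53,0,0,0,0,0,0,0,0,0,0,0,0,0,0,0,0,0,0,0]' | grep -E "time|pos|ft"; python3 tgt.py .5815 .1135 .047
```

```text
time: 41.12
tool_pos: [0.5796, 0.1137, 0.0885]
ft_force: [-0.1, 0.0, -0.1]
41.12 [0.5796 0.1137 0.0885] q7 -2.0 tz [-0.041 -0.006  0.017] f [-0.1  0.  -0.1]
shift [ 0.02 -0.03  0.83]
```

```bash
python3 -m inch '[0.02,-0.03,0.4,0,0,0,0,0,0,0.42,0,0,0,0,0,0,0,0,0,0,0.4,0,0,0,0,0,0,1,0,0,0,0,0,0,1,0,0,0,0,0,0,1]' 50 | grep -E "time|pos|ft|gr"; python3 -m inch '[0,0,0.002,0,0,0.3,1]' | grep -E "zz"; python3 tgt.py;python3 -m inch '[0,0,0.002,0,0,0.3,1]' | grep -E "zz"; python3 tgt.py; python3 -m inch '[0,0,0.002,0,0,0.3,1]' | grep -E "zz"; python3 tgt.py
```

```text
time: 41.88
tool_pos: [0.5807, 0.1131, 0.0489]
ft_force: [-6.1, -1.9, 6.5]
gripper_width: 0.0346
grasp_force: 49.6
42.0 [0.5806 0.113  0.0488] q7 -2.02 tz [-0.49   1.252  0.278] f [-6.4 -2.8  7.2]
42.12 [0.5806 0.113  0.0488] q7 -2.07 tz [-0.484  1.406  0.317] f [-7.4 -2.1  7.4]
42.25 [0.5805 0.1129 0.0487] q7 -2.11 tz [-0.447  1.493  0.34 ] f [-7.3 -2.3  7.4]
```

```bash
python3 -m inch '[0,0,-0.002,0,0,-0.3,1]' | grep -E "zz"; python3 tgt.py;python3 -m inch '[0,0,-0.002,0,0,-0.3,1]' | grep -E "zz"; python3 tgt.py
```

```text
42.38 [0.5805 0.113  0.0488] q7 -2.06 tz [-0.35   1.274 -0.056] f [-6.4 -3.3  8.2]
42.5 [0.5806 0.113  0.0488] q7 -2.02 tz [-0.383  1.209 -0.143] f [-6.3 -1.8  7.1]
```

```bash
python3 -m inch '[0,0,0,0,0,0,0,0,0,0,0,0,0,0,0,0,-0.83,0,0,0,0,0,0,0,0,0,0,0]' | grep -E "zz";  python3 tgt.py .557 -.109 .09
```

```text
43.0 [0.5839 0.1142 0.092 ] q7 -2.05 tz [0.016 0.028 0.026] f [ 0.3  0.5 -0.9]
shift [3.73 2.51 0.04]
```

```bash
python3 -m inch '[0.75,0.5,0,0,0,0,0,0.75,0.5,0,0,0,0,0,0.75,0.5,0,0,0,0,0,0.74,0.5,0,0,0,0,0,0.74,0.51,0,0,0,0,0,0,0,0,0,0,0,0,0,0,0,0,0,0,0]' | grep -E "time|pos|ft"; python3 tgt.py .557 -.109 .047
```

```text
time: 43.88
tool_pos: [0.5551, -0.1083, 0.0888]
ft_force: [-0.5, 0.7, -0.6]
43.88 [ 0.5551 -0.1083  0.0888] q7 -1.67 tz [ 0.056 -0.004 -0.034] f [-0.5  0.7 -0.6]
shift [ 0.03 -0.03  0.84]
```

```bash
python3 -m inch '[0.03,-0.03,0.4,0,0,0,0,0,0,0.42,0,0,0,0,0,0,0,0,0,0,0.4,0,0,0,0,0,0,1,0,0,0,0,0,0,1,0,0,0,0,0,0,1]' 50 | grep -E "time|pos|ft|gr"; python3 -m inch '[0,0,-0.002,0,0,-0.3,1]' | grep -E "zz"; python3 tgt.py;python3 -m inch '[0,0,-0.002,0,0,-0.3,1]' | grep -E "zz"; python3 tgt.py; python3 -m inch '[0,0,-0.002,0,0,-0.3,1]' | grep -E "zz"; python3 tgt.py
```

```text
time: 44.62
tool_pos: [0.5572, -0.1097, 0.0489]
ft_force: [-1.3, -0.3, 2.4]
gripper_width: 0.0349
grasp_force: 49.7
44.75 [ 0.5573 -0.1097  0.049 ] q7 -1.59 tz [ 0.013  0.117 -0.027] f [-0.4  0.2  2.9]
44.88 [ 0.5574 -0.1096  0.049 ] q7 -1.54 tz [0.029 0.    0.001] f [-1.2  0.1  1.2]
45.0 [ 0.5574 -0.1096  0.0491] q7 -1.5 tz [-0.057 -0.012 -0.083] f [0.2 0.1 1.4]
```

```bash
python3 -m inch '[0,0,-0.002,0,0,-0.3,1]' | grep -E "zz"; python3 tgt.py;python3 -m inch '[0,0,-0.002,0,0,-0.3,1]' | grep -E "zz"; python3 tgt.py; python3 -m inch '[0,0,0.002,0,0,0.3,1]' | grep -E "zz"; python3 tgt.py; python3 -m inch '[0,0,0.002,0,0,0.3,1]' | grep -E "zz"; python3 tgt.py
```

```text
45.12 [ 0.5574 -0.1096  0.0491] q7 -1.45 tz [ 0.075 -0.129 -0.091] f [ 1.  -0.1 -0.6]
45.25 [ 0.5575 -0.1095  0.0491] q7 -1.41 tz [ 0.017 -0.249 -0.128] f [ 0.8  0.  -1. ]
45.38 [ 0.5574 -0.1095  0.0491] q7 -1.45 tz [-0.128 -0.001  0.259] f [-0.3 -0.4 -0.9]
45.5 [ 0.5574 -0.1096  0.049 ] q7 -1.5 tz [-0.062  0.059  0.303] f [-0.  -0.4  1.6]
```

```bash
python3 -m inch '[0,0,0,0,0,0,0,0,0,0,0,0,0,0,0,0,-0.83,0,0,0,0,0,0,0,0,0,0,0]' | grep -E "zz";  python3 tgt.py .5815 .1135 .09
```

```text
46.0 [ 0.5585 -0.1105  0.0925] q7 -1.54 tz [0.049 0.059 0.037] f [-0.2  0.8 -0.9]
shift [-3.35 -3.01  0.05]
```

```bash
python3 -m inch '[-0.67,-0.6,0.02,0,0,0,0,-0.67,-0.6,0,0,0,0,0,-0.67,-0.6,0,0,0,0,0,-0.67,-0.6,0,0,0,0,0,-0.67,-0.61,0,0,0,0,0,0,0,0,0,0,0,0,0,0,0,0,0,0,0]' | grep -E "time|pos|ft"; python3 tgt.py .5815 .1135 .047
```

```text
time: 46.88
tool_pos: [0.5796, 0.1139, 0.0887]
ft_force: [-0.6, -0.5, 0.5]
46.88 [0.5796 0.1139 0.0887] q7 -1.91 tz [0.023 0.004 0.023] f [-0.6 -0.5  0.5]
shift [ 0.03 -0.03  0.83]
```

```bash
python3 -m inch '[0.03,-0.03,0.4,0,0,0,0,0,0,0.42,0,0,0,0,0,0,0,0,0,0,0.4,0,0,0,0,0,0,1,0,0,0,0,0,0,1,0,0,0,0,0,0,1]' 50 | grep -E "time|pos|ft|gr"; python3 -m inch '[0,0,0.002,0,0,0.3,1]' | grep -E "zz"; python3 tgt.py;python3 -m inch '[0,0,0.002,0,0,0.3,1]' | grep -E "zz"; python3 tgt.py
```

```text
time: 47.62
tool_pos: [0.5813, 0.1128, 0.049]
ft_force: [-4.2, -2.0, 4.5]
gripper_width: 0.035
grasp_force: 49.8
47.75 [0.5812 0.1128 0.0489] q7 -1.93 tz [-0.49   0.886  0.331] f [-5.1 -2.4  6.1]
47.88 [0.5811 0.1127 0.0489] q7 -1.97 tz [-0.446  1.091  0.286] f [-6.8 -2.9  5.7]
```

```bash
python3 -m inch '[0,0,0,0,0,0,0,0,0,0,0,0,0,0,0,0,-0.6,0,0,0,0,0,0,-0.9,0,0,0,0,0,0,-0.9,0,0,0,0,0,0,-0.5,0,0,0,0,0,0,0,0,0,0,0]'
python3 - <<'E'
from h import *
c=cap("top")
for d in arm.regions_of("phone","top")[:1]:
    m=d["region"];k=np.where(m.any(0))[0][[0,-1]]
    for col in np.linspace(k[0]+4,k[1]-4,4).astype(int): r=np.where(m[:,col])[0];print(d["score"].__round__(2),ray(c,(r[-1],col),.032).round(4))
c=cap("scene");save(c,"end.png")
cv2.imwrite("pics/endc.png",cv2.resize(c["image"][150:270,180:340,::-1],None,fx=4.8,fy=4.8,interpolation=2))
E
```

```text
time: 48.75
tool_pos: [0.5834, 0.1142, 0.195]
tool_rot: [-0.002, 0.866, -0.499, 0.001]
ft_force: [0.5, -0.4, -1.4]
gripper_width: 0.0855
grasp_force: 0.0
0.75 [0.5404 0.0671 0.032 ]
0.75 [0.5342 0.027  0.032 ]
0.75 [ 0.5305 -0.0154  0.032 ]
0.75 [ 0.5243 -0.0579  0.032 ]
```

View pics/endc.png

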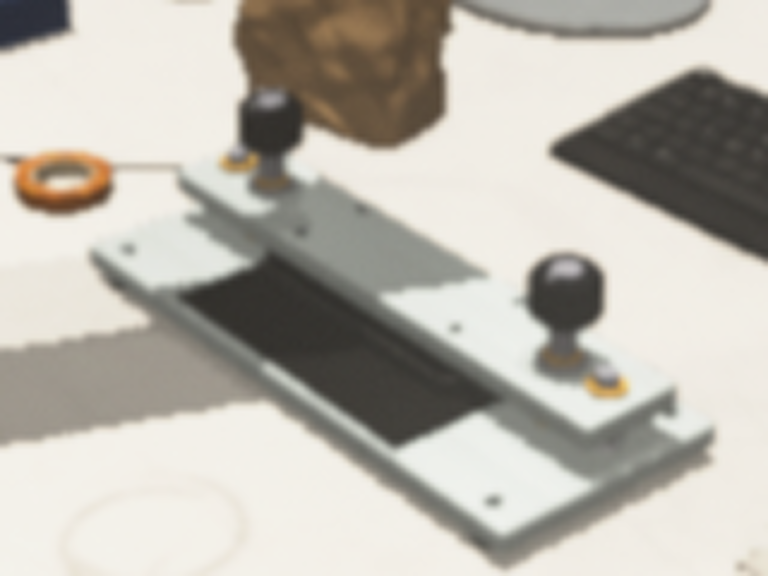

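The platen is down on the phone and looks level. The phone shows only as a thin strip along the platen's front edge, about (370,330) in the crop, and the gripper is clear of everything.

```bash
python3 -c "
from bench import arm
print(arm.close_job())"
```

```text
the job is handed in; nothing more can be done
None
```

I handed the job in at about 49 s: the phone is home against the stop, both knobs read about 0.12 N m above free drag (an estimated 125 N on the phone), and the gripper is clear; the platen looks level in the last picture, but its squareness was judged only from the even torques, and no verdict came back.

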